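# Unlock the seed tray on the seeding jig

### The job

On the seeding jig, roll the black knurled lock wheel round with a fingertip, anticlockwise as seen from above, by exactly two full turns from where it stands, so that its white line comes back to the steel pointer the second time and the lock bolt is drawn out of the tray's way. Then push the freed seed tray along its channel with the fingertips until it is fully home against the end stop. Do not grip or lift anything, leave the wheel at two turns, and leave the pot, the jar and the dibber alone.

Things in the scene. Friction and masses are not known exactly. Their poses are not given: they have to be found in the camera images.
- jig: Seeding jig bolted to the bench. Origin at bench level under the channel's centre line, in line with the bolt; z up, y along the channel to the end stop, x across to the lock wheel. Board 135 mm wide, y = -200 to 100 mm, top at 10 mm. Two rails, inner faces at x = -48 and 48 mm, 8 mm thick, tops at 28 mm. The channel is open above and at its -y end. Grey housing under the wheel: 76 x 70 mm, 46 mm high.
- wheel_top (a point): Centre of the lock wheel's flat top, on its upright axis, 70 mm above the bench, at x = 122, y = 0 mm of the jig. Black disc 92 mm across, 20 mm thick, knurled on its side and round its top. It never rises. A fingertip pressed (4 to 15 N) on the top's outer part and led round in a circle drags it along, with slip up to about a third; 0.05 N m turns it and it stays where left.
- wheel_mark (a point): Middle of the white index line on the wheel's top, 36 mm from the axis; turns with the wheel. At the start (wheel tight) it points to the fixed steel pointer on the housing, towards the channel (-x of the jig).
- wheel (a joint): Turn of the lock wheel in rad: 0 at the start (tight), growing anticlockwise seen from above (loosening); one full turn is 6.283, two are 12.566; the screw ends at 18.8. It draws the bolt 9 mm a turn.
- bolt_tip (a point): Tip of the steel lock bolt, 10 mm thick, level, its axis 34 mm above the bench. At the start it stands in the channel at x = 33 mm of the jig, in front of the tray, and stops it; after two turns it is at x = 51 mm, clear of the tray.
- tray_center (a point): Centre (half-way up) of the loose, empty black seed tray of six cells: 90 mm wide (x of the jig), 120 mm long (y), 45 mm high, walls 4 mm, about 0.25 kg. It sits on the board between the rails, 3 mm play each side, top 55 mm above the bench, axes along the jig's. At the start its leading face is 2 to 25 mm short of the bolt. Home, its centre is 60 mm from the stop's face.
- stop_face (a point): Middle of the face of the end stop that the tray is pushed against (x = 0, y = 86 mm of the jig, 30 mm above the bench). The stop is a fixed aluminium bar across the channel, 14 mm thick, top 55 mm above the bench.
- pot_center (a point): Centre of a loose terracotta pot, 70 mm across, 65 mm high; a bystander.
- jar_center (a point): Centre of a loose closed glass jar, 50 mm across, 75 mm high; a bystander.
- dibber_center (a point): Centre of a loose wooden dibber standing on its 32 mm wide end, 90 mm high; a bystander.

How it is judged:
On the way, in this order (a step that is already met when the one before it is completed fails the run):
1. the lock wheel stands at two full turns loosened, the tray not yet past the bolt (value of joint wheel between 11.966 and 13.166 rad and y of tray_center in the frame of jig below -0.04 m), for 0.2 s.
2. the tray is home against the end stop (y of tray_center in the frame of jig above 0.022 m and z of tray_center in the frame of jig below 0.037 m and angle between tray_center's own z axis and vertical below 0.06 rad), for 0.2 s.
At the end, for the whole second after the job is handed in: The wheel stands within 0.6 rad of two full turns and is at rest; the tray lies flat on the board, at rest, within 4 mm of touching the end stop (all of step 2 and value of joint wheel between 11.966 and 13.166 rad and velocity of joint wheel between -0.1 and 0.1 rad/s and linear speed of tray below 0.01 m/s).
It fails at once if the tray was lifted (z of tray_center in the frame of jig above 0.045 m).
It fails at once if the tray was tipped (angle between tray_center's own z axis and vertical above 0.3 rad).
It fails at once if the pot was disturbed (distance of pot_center from where it was at the start of the episode above 0.015 m).
It fails at once if the jar was disturbed (distance of jar_center from where it was at the start of the episode above 0.015 m).
It fails at once if the dibber was disturbed (distance of dibber_center from where it was at the start of the episode above 0.015 m).
It also fails if it takes over 64 s, if anything falls off the work surface, if the arm or the gripper's body presses on something with over 40 N, if the wrist force passes 120 N, or if a joint passes its speed limit or range.

### The arm

A 6-joint arm with a two-finger parallel gripper is mounted at the origin on the work surface. World frame = base frame: x ahead of the robot, y to its left, z up, the work surface at z = 0. Lengths are in m, angles in rad, forces in N, time in s.
With the tool pointing down it reaches from about 0.35 to 0.775 m from the base axis. Payload 5.5 kg.
Tool frame: the origin (TCP) lies at the very end of the fingers, on their centre line; the grasp point (between the pads) lies 19 mm behind it (grip_point_offset is the distance from the TCP to the grasp point, in m); z points along the fingers, y is the direction in which the jaws open and shut (so a half turn about z gives the same grasp; the last joint's range is limited). The gripper opens to 85 mm and grips with 20 to 120 N. Pads are 22 mm wide; open, the fingers measure 114 mm over their backs; the gripper's body (76 mm by 85 mm) begins 54 mm behind the grasp point. The pads swing forward as they close: fully open they stand 13 mm farther back than shut.
Start: joints at [-0.14, 0.313, 0.046, 1.304, 0, 1.431], TCP at [0.575, -0, 0.231] pointing down, gripper open.
Joint ranges: [-2.76, 2.76], [-0.86, 1.69], [-1.03, 1.26], [-2.2, 2.34], [-1.47, 1.5], [-3.14, 3.14]. Speed limits (rad/s): [2.57, 2.57, 3.14, 3.14, 3.14, 3.14].

### API

Orientations are given as a unit quaternion [w, x, y, z].
In Python, from workcell import * gives the robot as it stands.
- The arm moves only by the shell command python3 -m crank 'ROWS' [OPENING] [FORCE]. ROWS is a JSON object of lists of equal length, an entry for each row: "travel": the shift along the tool's x, y, z in units of 40 mm (1.0 is 40 mm), a list of three; "turn": the turn about the tool's z in rad. In form: {"travel": [[x, y, z], ...], "turn": [turn, ...]}. A call has 1 to 5 rows; each row is the pose to reach, as a shift and turn from the pose commanded when the call began, along the tool's axes at that moment; what a row does not reach only later rows make up. A row lasts 1/12 s, in which the tool goes at most 41.7 mm and 7.16 degrees, less where a joint would pass 70% of its speed; a pose out of reach is approached as far as the arm can. A call with a gripper value outside its range is refused whole. OPENING is the finger opening in mm, from 0 to 85.4, set as the call begins (- or left out, the last holds). The fingers move at their own pace and stop on an object; FORCE is the grip in N (left out, the last holds). Time passes only in rows, so rows that repeat a pose let the fingers close. It gives the time, the measured TCP pose, the force and the opening at its end, in the units of the state.
- get_state(): the state, without advancing time (a new reading comes with each control period).
- read_camera(name): name is "scene" or "side" or "wrist"; returns a dict with "image" (480x640x3 uint8, red, green, blue), "K" (3x3 intrinsics, pixels), "R" (3x3) and "t" (3): a world point X has camera coordinates R X + t. Camera axes: x right, y down, z forward; pixel columns grow to the right and rows downward; lengths in m; the calibration is good to about 2 mm. A picture is of the moment at which its call begins. There is no depth.
- hand_in(): hands the job in, once; it reports no verdict.
The state is a dict: "clock": time; "joint_pos": joint angles; "qvel": joint speeds; "tau": joint torques, N m; "tcp_pos": TCP position; "orientation": TCP orientation; "wrist_force": force on the tool from outside, world axes, zero at the start; "ft_torque": the same for the moment, N m; "finger_gap": finger opening in m.
Only numpy, scipy, OpenCV 4.12 (cv2) and the standard library are available. Lean on these libraries where they do the work, as an engineer would, in place of code of your own. Each camera call takes 0.05 s, during which the arm holds its last target. There are 200 camera calls.

## Working session

There is one attempt and no reset: what is moved stays moved. The work goes in short steps, Python scripts to look and compute and a shell command to move; the robot and the scene stay as the last step left them, time stands still between calls to the robot, and variables do not carry over. Pictures are saved under pics/ and viewed, about 8 in all and at most 12, crops included, and the job is handed in when it is done.

```bash
mkdir -p pics; cat > h.py <<'E'
from workcell import *
import numpy as np, cv2
def snap(cam,name,crop=None,scale=1):
    c=read_camera(cam); im=c["image"][:,:,::-1].copy()
    np.savez('pics/'+name+'.npz',K=c["K"],R=c["R"],t=c["t"],im=im)
    if crop: x0,y0,x1,y1=crop; im=im[y0:y1,x0:x1]
    if scale!=1: im=cv2.resize(im,None,fx=scale,fy=scale,interpolation=cv2.INTER_CUBIC)
    cv2.imwrite('pics/'+name+'.png',im); return c
def onplane(name,uv,z):
    d=np.load('pics/'+name+'.npz'); R,t=d['R'],d['t']
    r=R.T@np.linalg.inv(d['K'])@np.array([uv[0],uv[1],1.]); o=-R.T@t
    return o+r*(z-o[2])/r[2]
def proj(name,X):
    d=np.load('pics/'+name+'.npz'); p=d['K']@(d['R']@np.array(X)+d['t']); return p[:2]/p[2]
E
python3 - <<'E'
from h import *
s=get_state(); print(s)
for c in("scene","side"): snap(c,c+"0")
E
```

```text
{'clock': 0.0, 'joint_pos': array([-1.39582541e-01,  3.14000579e-01,  4.49504802e-02,  1.30359079e+00,
       -4.87074168e-06,  1.43120132e+00]), 'qvel': array([ 0.00146984,  0.00031128,  0.00142657,  0.00104352, -0.00041821,
        0.00026381]), 'tau': array([-2.90074182e-03, -4.80629075e+01,  2.98531097e+01,  1.95313990e-02,
       -3.83516899e-04, -4.27451073e-05]), 'tcp_pos': array([5.74478790e-01, 7.21620359e-05, 2.30397115e-01]), 'orientation': array([-7.35079269e-04,  7.07102072e-01,  7.07110889e-01, -5.57014756e-04]), 'wrist_force': array([1.14789126, 0.75228568, 0.01706076]), 'ft_torque': array([ 0.03045007,  0.03041785, -0.00183243]), 'finger_gap': 0.08546581521977895}
```

View pics/scene0.png

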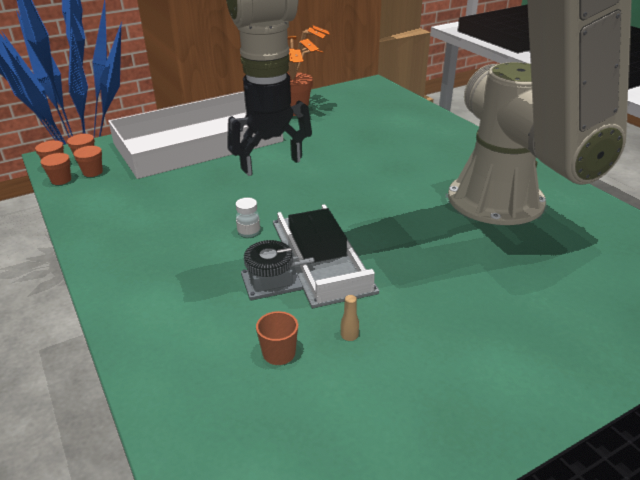

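View pics/side0.png

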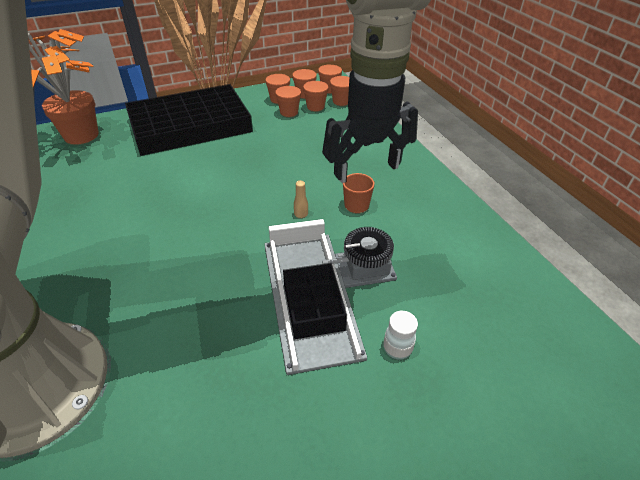

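The side view shows the wheel top near (369,242) with its white line pointing left to the channel, and the tray at (315,300). The stop bar is at (297,232), the jar at (401,335), the pot at (358,193) and the dibber at (301,200). I'll enlarge the side view to read the points more closely.

```bash
python3 - <<'E'
from h import *
im=np.load('pics/side0.npz')['im'][165:375,250:430]
cv2.imwrite('pics/c1.png',cv2.resize(im,None,fx=2.85*1.0,fy=2.85,interpolation=cv2.INTER_CUBIC))
for n,uv in(("scene0",(269,252)),("side0",(369,242))): print(n,onplane(n,uv,.07))
for uv,z in (((401,320),.075),((358,180),.065),((301,183),.09)): print(onplane("side0",uv,z))
for uv,z in (((246,203),.075),((278,322),.065),((350,298),.09)): print(onplane("scene0",uv,z))
E
```

```text
scene0 [0.59676405 0.00679878 0.07      ]
side0 [0.60172463 0.00860351 0.07      ]
[ 0.56172567 -0.17145549  0.075     ]
[0.67445033 0.19304368 0.065     ]
[0.54353499 0.20182656 0.09      ]
[ 0.56442348 -0.17059948  0.075     ]
[0.66656108 0.18300911 0.065     ]
[0.54832578 0.21637598 0.09      ]
```

View pics/c1.png

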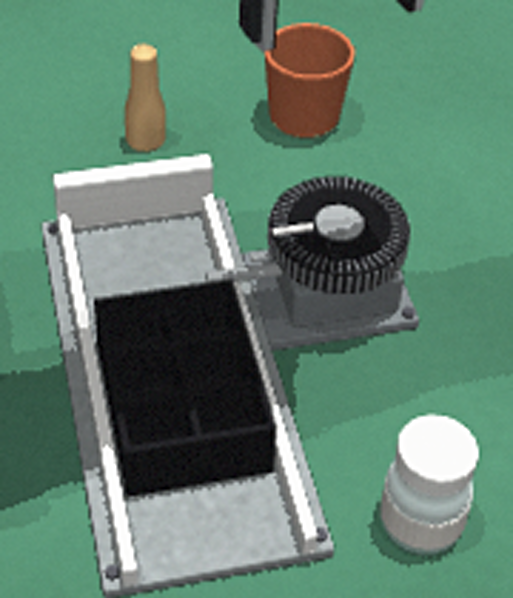

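```bash
python3 - <<'E'
from h import *
from scipy.optimize import least_squares
d={'wheel':((341,229),(.122,0,.07)),
'bnl':((103,590),(-.0675,-.2,.01)),'bnr':((332,552),(.0675,-.2,.01)),'bfl':((43,224),(-.0675,.1,.01)),
'tnr':((272,430),(.045,None,.055)),'tnl':((122,450),(-.045,None,.055)),'tfl':((97,298),(-.045,None,.055)),'tfr':((236,282),(.045,None,.055)),
'mark':((292,229),(.086,0,.07))}
W={k:onplane('side0',(250+c[0]/2.85,165+c[1]/2.85),j[2])[:2] for k,(c,j) in d.items()}
ks=['wheel','bnl','bnr','bfl']
def f(p):
    c,s=np.cos(p[2]),np.sin(p[2]); R=np.array([[c,-s],[s,c]])
    return np.concatenate([p[:2]+R@np.array(d[k][1][:2])-W[k] for k in ks])
r=least_squares(f,[.48,0,0]);p=r.x; print(p,r.fun.reshape(-1,2).round(4))
c,s=np.cos(p[2]),np.sin(p[2]); R=np.array([[c,-s],[s,c]])
for k in W: print(k,W[k].round(4),(R.T@(W[k]-p[:2])).round(4))
for n,q in(('stop',(0,.086)),('wheel',(.122,0)),('home',(0,.026)),('jigstart',(0,-.1))): print(n,p[:2]+R@q)
E
```

```text
[ 0.48131403  0.02991178 -0.22656948] [[ 0.0016  0.0022]
 [-0.0023 -0.0022]
 [ 0.0002 -0.002 ]
 [ 0.0005  0.002 ]]
wheel [5.986e-01 3.000e-04] [ 0.1209 -0.0025]
bnl [ 0.3729 -0.1476] [-0.0657 -0.1973]
bnr [ 0.5019 -0.1782] [ 0.0668 -0.1981]
bfl [0.4375 0.1406] [-0.0675  0.098 ]
tnr [ 0.4916 -0.1161] [ 0.0429 -0.1399]
tnl [ 0.407  -0.0942] [-0.0446 -0.1376]
tfl [0.4352 0.0201] [-0.0427 -0.0199]
tfr [ 0.5219 -0.0026] [ 0.0468 -0.0225]
mark [0.5692 0.013 ] [0.0894 0.0033]
stop [0.50063272 0.11371386]
wheel [0.60019604 0.00250619]
home [0.48715456 0.05524729]
jigstart [ 0.45885043 -0.06753249]
```

```bash
python3 -m crank '{"travel":[[0.0,0.4,0.8],[0.05,0.8,1.6],[0.08,1.2,2.4],[0.08,1.46,3.2],[0.08,1.46,3.2]],"turn":[0,0,0,0,0]}' 0 40; python3 -m crank '{"travel":[[0,0,0],[0,0,0],[0,0,0]],"turn":[0,0,0]}'
python3 - <<'E'
from h import *
snap("wrist","w0"); print(get_state()['tcp_pos'],proj("w0",[.6,.0035,.07]))
E
```

```text
clock: 0.52
tcp_pos: [0.6305, 0.0036, 0.0954]
orientation: [-0.004, 0.707, 0.707, -0.003]
wrist_force: [-1.0, 0.1, -1.9]
finger_gap: 0.0252
clock: 0.77
tcp_pos: [0.6343, 0.003, 0.1057]
orientation: [0.001, 0.707, 0.707, 0.001]
wrist_force: [0.5, -0.7, -0.6]
finger_gap: -0.0001
[0.6344346  0.00299397 0.10594242] [260.09686829 274.14878774]
```

View pics/w0.png

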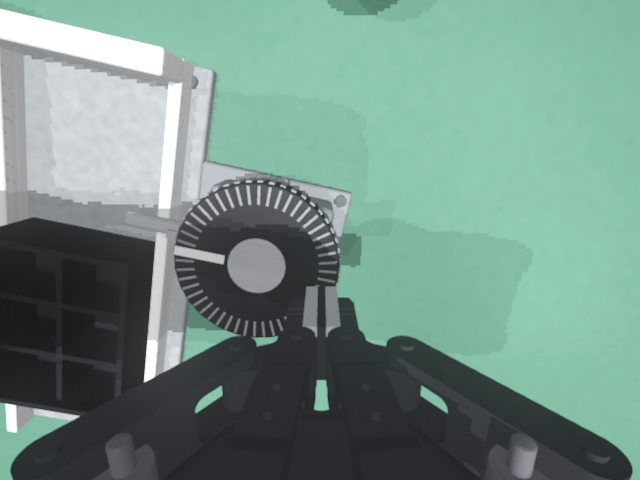

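The wrist view shows the disc spanning columns 174–340 and rows 178–338. The boss is at (257,265) and the white line runs from (176,251) to (224,259), towards the channel. The wheel centre therefore sits a little further in +y than my first fit gave.

```bash
python3 - <<'E'
from h import *
for uv in((257,258),(257,265),(174,258),(340,258),(257,178),(257,338),(200,255)): print(uv,onplane("w0",uv,.07).round(4))
print(onplane("side0",(369.5,242.5),.07), onplane("side0",(250+338/2.85,165+222/2.85),.075), onplane("scene0",(269,255),.07))
d=np.load('pics/w0.npz');print((-d['R'].T@d['t']).round(3))
cv2.imwrite('pics/s1.png',cv2.resize(np.load('pics/scene0.npz')['im'][195:310,230:390],None,fx=4,fy=4))
E
```

```text
(257, 258) [0.5988 0.0131 0.07  ]
(257, 265) [0.5986 0.009  0.07  ]
(174, 258) [0.5532 0.0131 0.07  ]
(340, 258) [0.6445 0.013  0.07  ]
(257, 178) [0.6012 0.0567 0.07  ]
(257, 338) [ 0.596  -0.0373  0.07  ]
(200, 255) [0.5676 0.0149 0.07  ]
[0.60195208 0.00705392 0.07      ] [0.59711444 0.00253252 0.075     ] [0.60095508 0.01539321 0.07      ]
[0.633 0.077 0.248]
```

```bash
python3 -m crank '{"travel":[[0.15,-0.05,0.3],[0.15,-0.05,0.6],[0.15,-0.05,0.75],[0.15,-0.05,0.75]],"turn":[0,0,0,0]}'; for i in 1; do python3 -m crank '{"travel":[[0,0,0.05],[0,0,0.05]],"turn":[0,0]}';  python3 -m crank '{"travel":[[0,0,0.05],[0,0,0.05]],"turn":[0,0]}'; done
```

```text
clock: 1.15
tcp_pos: [0.6309, 0.0092, 0.0735]
orientation: [-0.0, 0.707, 0.707, -0.0]
wrist_force: [0.0, 0.9, -0.5]
finger_gap: 0.0002
clock: 1.32
tcp_pos: [0.632, 0.009, 0.0722]
orientation: [0.001, 0.707, 0.707, 0.0]
wrist_force: [0.2, -0.2, 0.0]
finger_gap: 0.0001
clock: 1.48
tcp_pos: [0.6322, 0.009, 0.0701]
orientation: [0.001, 0.707, 0.707, 0.001]
wrist_force: [0.5, -0.8, 0.3]
finger_gap: -0.0002
```

```bash
python3 -m crank '{"travel":[[0,0,0.04],[0,0,0.04],[0,0,0.04]],"turn":[0,0,0]}' | grep -E "pos|force";  python3 -m crank '{"travel":[[0,0,0.03],[0,0,0.03],[0,0,0.03]],"turn":[0,0,0]}'| grep -E "pos|force"
```

```text
tcp_pos: [0.6323, 0.009, 0.07]
wrist_force: [-2.6, 0.8, 9.5]
tcp_pos: [0.6323, 0.009, 0.0699]
wrist_force: [-5.1, 0.2, 16.4]
```

```bash
python3 -m crank '{"travel":[[0.336,-0.071,-0.02],[0.613,-0.273,-0.02],[0.785,-0.570,-0.02],[0.820,-0.911,-0.02],[0.714,-1.238,-0.02]],"turn":[0,0,0,0,0]}' | grep -E "pos|force"
python3 - <<'E'
from h import *
snap("wrist","w1"); s=get_state(); print(s['tcp_pos'],s['wrist_force'])
E
```

```text
tcp_pos: [0.585, 0.0388, 0.07]
wrist_force: [3.1, -0.4, 8.2]
[0.58223297 0.03772908 0.06994322] [-1.40986418  0.72330742 10.2789852 ]
```

View pics/w1.png

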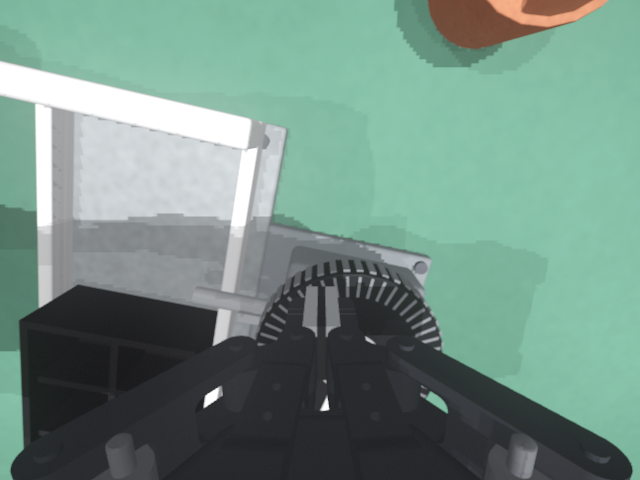

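The view shows the wheel with the finger on it, the force at about 10 N, and a white spot at (323,395) that is probably the line, already turned. I'll finish the circle, lift, and measure the mark.

```bash
python3 -m crank '{"travel":[[-0.230,-0.255,0],[-0.543,-0.394,0],[-0.886,-0.394,0],[-1.199,-0.255,0],[-1.429,0,0]],"turn":[0,0,0,0,0]}' | grep -E "pos|force"
python3 -m crank '{"travel":[[-0.106,0.326,0],[-0.070,0.667,0],[0.101,0.965,0],[0.379,1.166,0],[0.7145,1.2375,0]],"turn":[0,0,0,0,0]}' | grep -E "pos|force"
cat >> h.py <<'E'
def rect(name,c=(.599,.009),L=.06,z=.0705,N=300):
    d=np.load('pics/'+name+'.npz'); g=np.linspace(-L,L,N)
    X,Y=np.meshgrid(c[0]+g,c[1]-g); P=np.stack([X,Y,0*X+z],-1)
    q=(P@d['R'].T+d['t'])@d['K'].T; m=(q[...,:2]/q[...,2:]).astype(np.float32)
    return cv2.remap(d['im'],m[...,0],m[...,1],cv2.INTER_LINEAR)
E
python3 - <<'E'
from h import *
for c in("wrist","side","scene"): snap(c,c+"2")
cv2.imwrite('pics/r2.png',np.hstack([rect("wrist2"),rect("side2")]))
E
```

```text
tcp_pos: [0.5823, -0.0195, 0.0699]
wrist_force: [-2.7, 3.4, 11.6]
tcp_pos: [0.6345, 0.0075, 0.0699]
wrist_force: [-1.9, -3.5, 11.2]
```

View pics/r2.png

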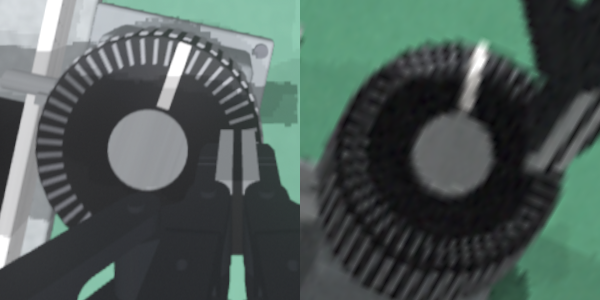

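The rectified wrist view has the boss at (147,149) and the line at (174,75), so the line points at about 70°. It started at about 168°, so one led circle turned the wheel about 262° (27 % slip). About 458° is left, which needs roughly 629° of leading.

```bash
A='';
python3 -m crank '{"travel":[[0.336,-0.071,0],[0.613,-0.273,0],[0.785,-0.570,0],[0.820,-0.911,0],[0.714,-1.238,0]],"turn":[0,0,0,0,0]}' | grep -E "force"
python3 -m crank '{"travel":[[-0.230,-0.255,0],[-0.543,-0.394,0],[-0.886,-0.394,0],[-1.199,-0.255,0],[-1.429,0,0]],"turn":[0,0,0,0,0]}' | grep -E "force"
python3 -m crank '{"travel":[[-0.106,0.326,0],[-0.070,0.667,0],[0.101,0.965,0],[0.379,1.166,0],[0.7145,1.2375,0]],"turn":[0,0,0,0,0]}' | grep -E "pos|force"
python3 - <<'E'
from h import *
for c in("wrist","side","scene"): snap(c,c+"3")
E
python3 -m crank '{"travel":[[0.336,-0.071,0],[0.613,-0.273,0],[0.785,-0.570,0],[0.820,-0.911,0],[0.714,-1.238,0]],"turn":[0,0,0,0,0]}' | grep -E "force"
python3 -m crank '{"travel":[[-0.230,-0.255,0],[-0.543,-0.394,0],[-0.886,-0.394,0],[-1.199,-0.255,0],[-1.429,0,0]],"turn":[0,0,0,0,0]}' | grep -E "pos|force"
python3 - <<'E'
from h import *
for c in("wrist","side","scene"): snap(c,c+"4")
a=[np.vstack([rect(n,N=260) for n in p]) for p in(("w0","scene0"),("wrist3","side3"),("wrist4","side4"))]
cv2.imwrite('pics/r4.png',np.hstack(a))
E
```

```text
wrist_force: [3.3, -0.4, 8.7]
wrist_force: [-2.3, 2.9, 12.2]
tcp_pos: [0.6344, 0.0075, 0.0699]
wrist_force: [-2.2, -4.3, 11.5]
wrist_force: [3.2, 0.7, 7.9]
tcp_pos: [0.5823, -0.0196, 0.0699]
wrist_force: [-2.4, 3.1, 11.8]
```

View pics/r4.png

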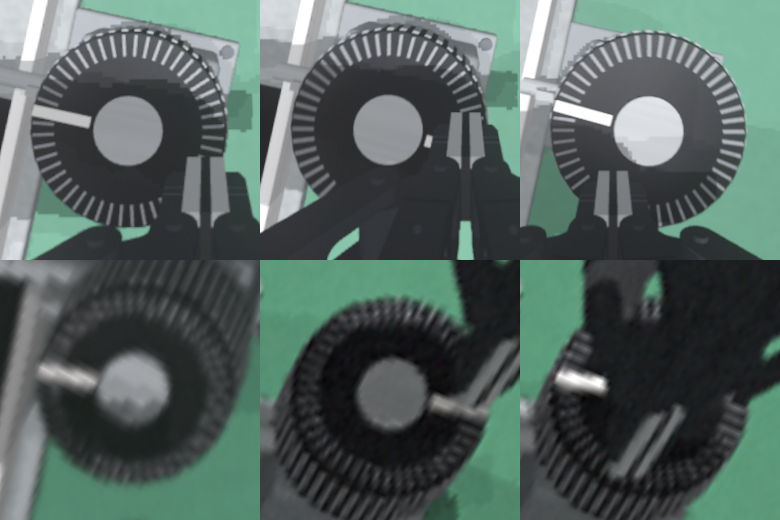

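After 960° of leading in all, the line is at about 164° against 169° at the start. Earlier stages read 262° and about 535°, so the wheel has turned about 715° (12.48 rad), which is inside the band. I'll lift off and go behind the tray, opened to 40 mm and turned to the jig.

```bash
python3 -m crank '{"travel":[[0,0,-0.5],[0,0,-1.2],[0,0,-1.6],[0,0,-1.6]],"turn":[0,0,0,0]}' | grep -E "pos|force"
python3 -m crank '{"travel":[[-0.6,-0.7,0],[-1.3,-1.4,0],[-1.9,-2.1,0],[-2.6,-2.8,0],[-3.2,-3.5,0]],"turn":[0.05,0.1,0.15,0.21,0.21]}' 40| grep -E "pos|force"
python3 -m crank '{"travel":[[0,0,0],[0,0,0],[0,0,0]],"turn":[0,0,0]}'
python3 - <<'E'
from h import *
snap("wrist","w5"); snap("side","side5")
E
```

```text
tcp_pos: [0.5845, -0.02, 0.1356]
wrist_force: [1.3, 0.3, -0.3]
tcp_pos: [0.4403, -0.1483, 0.1307]
wrist_force: [0.6, -1.3, -0.4]
clock: 6.82
tcp_pos: [0.442, -0.1476, 0.1312]
orientation: [0.0, 0.778, 0.629, 0.0]
wrist_force: [0.6, 0.3, -0.3]
finger_gap: 0.0401
```

View pics/w5.png

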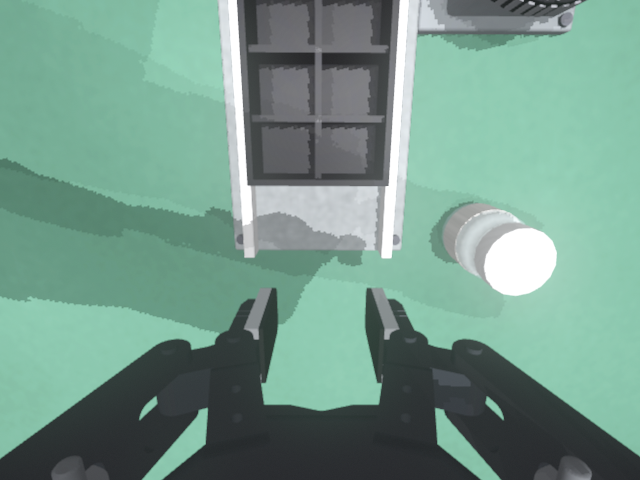

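The tray's rear edge is level at row 184 (columns 248–388, middle 318), and the fingers are centred at column 320, so the tool is lined up with the channel. Next are the distances in tool axes.

```bash
python3 - <<'E'
from h import *
from scipy.spatial.transform import Rotation as Ro
s=get_state(); q=s['orientation']; R=Ro.from_quat([q[1],q[2],q[3],q[0]]).as_matrix()
for n,uv,z in(("tray rear L",(248,184),.055),("tray rear R",(388,184),.055),("board L",(233,248),.01),("board R",(402,250),.01),("rail end L",(249,258),.028),("rail R",(386,258),.028)):
    p=onplane("w5",uv,z); print(n,p.round(4),(R.T@(p-s['tcp_pos'])*1000).round(1))
for z in (.055,):
    p=onplane("side5",(250,250),z)
d=np.load('pics/w5.npz'); print((-d['R'].T@d['t']).round(3))
E
```

```text
tray rear L [ 0.406  -0.0937  0.055 ] [ 44.6 -47.   76.2]
tray rear R [ 0.4928 -0.1123  0.055 ] [44.3 41.8 76.2]
board L [ 0.3697 -0.1446  0.01  ] [-12.7 -71.9 121.2]
board R [ 0.503  -0.1749  0.01  ] [-14.8  64.8 121.3]
rail end L [ 0.3853 -0.1501  0.028 ] [-14.9 -55.5 103.2]
rail R [ 0.4871 -0.1719  0.028 ] [-15.2  48.6 103.2]
[ 0.457 -0.075  0.274]
```

```bash
python3 -m crank '{"travel":[[0,-0.07,0.8],[0,-0.07,1.6],[0,-0.07,2.2],[0,-0.07,2.4],[0,-0.07,2.4]],"turn":[0,0,0,0,0]}' | grep -E "pos|force"
python3 -m crank '{"travel":[[0.25,0,0],[0.5,0,0],[0.65,0,0],[0.8,0,0],[0.95,0,0]],"turn":[0,0,0,0,0]}' | grep -E "pos|force"
python3 -m crank '{"travel":[[0.15,0,0],[0.3,0,0],[0.45,0,0],[0.6,0,0],[0.75,0,0]],"turn":[0,0,0,0,0]}' | grep -E "pos|force"
```

```text
tcp_pos: [0.438, -0.1452, 0.0333]
wrist_force: [-0.8, 0.6, -0.3]
tcp_pos: [0.4482, -0.1097, 0.0365]
wrist_force: [-1.2, -2.9, 2.4]
tcp_pos: [0.4535, -0.08, 0.0354]
wrist_force: [-0.1, -2.7, 2.8]
```

```bash
python3 -m crank '{"travel":[[0.15,0,0],[0.3,0,0],[0.45,0,0],[0.6,0,0],[0.75,0,0]],"turn":[0,0,0,0,0]}' | grep -E "pos|force"
python3 -m crank '{"travel":[[0.15,0,0],[0.3,0,0],[0.45,0,0],[0.6,0,0],[0.7,0,0]],"turn":[0,0,0,0,0]}' | grep -E "pos|force"
python3 -m crank '{"travel":[[0.06,0,0],[0.12,0,0],[0.18,0,0],[0.2,0,0],[0.2,0,0]],"turn":[0,0,0,0,0]}' | grep -E "pos|force"
```

```text
tcp_pos: [0.4596, -0.0504, 0.0352]
wrist_force: [0.8, -3.4, 2.9]
tcp_pos: [0.4654, -0.0228, 0.0352]
wrist_force: [-0.9, -2.5, 1.8]
tcp_pos: [0.4671, -0.0155, 0.0352]
wrist_force: [-0.1, -0.4, 0.9]
```

```bash
python3 -m crank '{"travel":[[0.05,0,0],[0.1,0,0],[0.1,0,0]],"turn":[0,0,0]}' | grep -E "pos|force"
python3 -m crank '{"travel":[[0.05,0,0],[0.1,0,0],[0.1,0,0]],"turn":[0,0,0]}' | grep -E "pos|force"
python3 -m crank '{"travel":[[0.04,0,0],[0.07,0,0],[0.07,0,0]],"turn":[0,0,0]}' | grep -E "pos|force"
```

```text
tcp_pos: [0.4679, -0.0116, 0.0352]
wrist_force: [-0.8, -1.5, 0.8]
tcp_pos: [0.4682, -0.0092, 0.0352]
wrist_force: [-3.1, -7.8, 2.1]
tcp_pos: [0.4679, -0.009, 0.0353]
wrist_force: [-5.9, -15.7, 3.9]
```

The force rose to 16 N with no further travel at about 140 mm pushed, which matches the expected 140.5 mm. I'll back off, lift and check.

```bash
python3 -m crank '{"travel":[[-0.1,0,0],[-0.4,0,0],[-0.6,0,-0.5],[-0.6,0,-1.5],[-0.6,0,-2.4]],"turn":[0,0,0,0,0]}' | grep -E "pos|force"
python3 -m crank '{"travel":[[0,0,-0.6],[0,0,-0.6],[0,0,-0.6]],"turn":[0,0,0]}' | grep -E "clock|pos|force"
python3 - <<'E'
from h import *
for c in("wrist","side"): snap(c,c+"6")
a=cv2.resize(np.load('pics/wrist6.npz')['im'],(400,300)); b=cv2.resize(np.load('pics/side6.npz')['im'][195:375,250:430],(400,400))
cv2.imwrite('pics/f.png',np.hstack([cv2.copyMakeBorder(a,0,100,0,0,cv2.BORDER_CONSTANT),b]))
E
```

```text
tcp_pos: [0.463, -0.0282, 0.1316]
wrist_force: [2.1, -0.7, -1.1]
clock: 10.83
tcp_pos: [0.4657, -0.0285, 0.1568]
wrist_force: [0.3, 0.2, -0.4]
```

View pics/f.png

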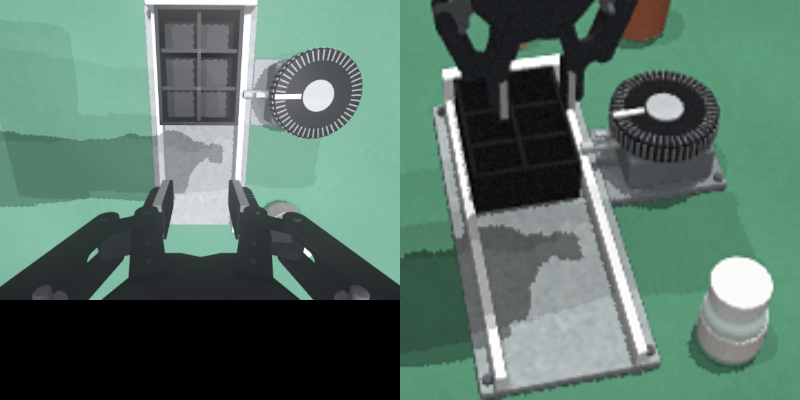

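The tray's front edge touches the stop bar (left panel, row 10). The bolt is clear of the tray at (255,94), the white line points at it from (287,97), and the jar and pot look undisturbed. I'm handing in.

```bash
python3 -c "
from workcell import *
print(hand_in())"
```

```text
the job is handed in; nothing more can be done
None
```

I turned the wheel to about two full turns, pushed the tray home against the end stop, and handed the job in. No verdict was reported, so the result rests on my own checks.

- **Wheel:** I pressed a closed fingertip on it at about 8–12 N (16 N for a moment at first touch) and led it 960° anticlockwise, with about 26 % slip. Pictures on the way put the turn at about 262°, then 535°, then 715°, so it stands near 12.5 rad, about 5° short of two turns. In the last picture the white line points back at the bolt, which is clear of the tray.
- **Tray:** I pushed it with the fingers 40 mm apart. The force stayed near 3 N along the channel and rose to about 16 N at 140 mm of travel, against 140.5 mm expected. The last picture shows the tray flat against the stop.
- **Bystanders:** The jar looks undisturbed, and so does the part of the pot in view. The dibber was hidden behind the gripper in that picture, so I did not check it at the end; the arm never came near it.
- **Disagreement:** My first position for the wheel was about 6 mm off in y compared with the close-up view. I used the close-up value.

The robot's clock read 10.8 s of the 64 s allowed at the last move before handing in.

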